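# Clear the lens-test bench: each optic back into its own nest

## Task

Testing is finished: put the two lenses, the beam-splitter cube and the little camera away, each into the nest whose cut-out has its shape and size, so that it stands upright and flat on the cut-out's floor. These are precision optics, so set each one down gently and never drop it, and leave the dropper bottle and the air blower standing where they are.

Things in the scene. Friction and masses are not known exactly. Their poses are not given: they have to be found in the camera images.
- zoom_lens_center (a point): large camera lens standing upright on the table on its bare-metal mount: a black round barrel 56 mm in diameter, 72 mm tall, with two ribbed grip rings and a glass front facing up, about 0.38 kg. Its steel foot is 52 mm across and 6 mm high. The point is its centre, on the axis, 36 mm above its underside; z is its axis (up).
- prime_lens_center (a point): small lens standing upright on the table: a black round barrel 38 mm in diameter, 52 mm tall, ribbed, glass front facing up, about 0.13 kg. Its steel foot is 33 mm across and 5 mm high. The point is its centre, on the axis, 26 mm above its underside; z is its axis (up).
- splitter_cube_center (a point): beam-splitter cube: a dark metal cube of 46 mm with a round glass port in each of its four side faces, about 0.21 kg, resting flat on the table. The point is its centre, 23 mm above its underside; x and y are square to its side faces, z is up.
- camera_center (a point): small industrial camera lying flat on the table: a grey rectangular metal body with cooling grooves on top and a round steel lens mount on one end; 66 mm long over all (the body is 58 mm, the mount the last 8 mm on the +x end), 32 mm wide, 44 mm tall, about 0.16 kg. Gripped across its 32 mm width. The point is the centre of its overall length and width, 22 mm above its underside; x runs along its length towards the lens mount, y across its width, z up.
- zoom_nest_floor (a point): nest: a fixed black plastic plate 110 x 110 mm, 13 mm thick, lying flat on the table, with a small steel screw near each corner and, in its middle, the large round cut-out, 72 mm in diameter: a cut-out 8 mm deep with a white floor; straight walls. The point is the middle of the cut-out's floor, 5 mm above the table and 8 mm below the nest's top face; z is up.
- prime_nest_floor (a point): nest: a fixed black plastic plate 110 x 110 mm, 13 mm thick, lying flat on the table, with a small steel screw near each corner and, in its middle, the small round cut-out, 54 mm in diameter: a cut-out 8 mm deep with a white floor; straight walls. The point is the middle of the cut-out's floor, 5 mm above the table and 8 mm below the nest's top face; z is up.
- cube_nest_floor (a point): nest: a fixed black plastic plate 110 x 110 mm, 13 mm thick, lying flat on the table, with a small steel screw near each corner and, in its middle, a square cut-out, 62 x 62 mm: a cut-out 8 mm deep with a white floor; straight walls. The point is the middle of the cut-out's floor, 5 mm above the table and 8 mm below the nest's top face; z is up, x and y are square to the cut-out's sides.
- camera_nest_floor (a point): nest: a fixed black plastic plate 110 x 110 mm, 13 mm thick, lying flat on the table, with a small steel screw near each corner and, in its middle, an oblong cut-out, 82 mm long and 48 mm wide: a cut-out 8 mm deep with a white floor; straight walls. The point is the middle of the cut-out's floor, 5 mm above the table and 8 mm below the nest's top face; z is up, x runs along the cut-out's length, y across it. The camera may lie in it either way round.
- dropper_bottle_center (a point): small amber dropper bottle with a white cap, standing on the table among the things, 34 mm in diameter and 85 mm tall; to be left alone. The point is its middle, 42.5 mm above the table; z is up.
- blower_center (a point): black rubber air blower standing on the table among the things: a round bulb up to 58 mm in diameter with a thin upright nozzle, 97 mm tall; to be left alone. The point is on its axis, 48 mm above the table; z is up.

How it is judged (in metres and radians):
At the end, for the whole second after the job is handed in: Each optic is in its own nest (large lens: large round; small lens: small round; cube: square; camera: oblong): centre within 11 mm of the cut-out's middle, resting on its floor (height within 3 mm), upright within 0.09 rad, released and at rest (horizontal distance between zoom_lens_center and zoom_nest_floor below 0.011 m and z of zoom_lens_center in the frame of zoom_nest_floor between 0.033 and 0.039 m and angle between each of zoom_lens_center, prime_lens_center, splitter_cube_center, camera_center's own z axis and vertical below 0.09 rad and linear speed of each of zoom_lens, prime_lens, splitter_cube, camera below 0.02 m/s and contact force between the fingers and zoom_lens below 0.1 N and horizontal distance between prime_lens_center and prime_nest_floor below 0.011 m and z of prime_lens_center in the frame of prime_nest_floor between 0.023 and 0.029 m and contact force between the fingers and prime_lens below 0.1 N and horizontal distance between splitter_cube_center and cube_nest_floor below 0.011 m and z of splitter_cube_center in the frame of cube_nest_floor between 0.02 and 0.026 m and contact force between the fingers and splitter_cube below 0.1 N and horizontal distance between camera_center and camera_nest_floor below 0.011 m and z of camera_center in the frame of camera_nest_floor between 0.019 and 0.025 m and contact force between the fingers and camera below 0.1 N); the robot touches nothing.
It fails at once if an optic is dropped or flung: it moves faster than 0.65 m/s while the fingers do not hold it (a fall of more than about 20 mm) ((linear speed of zoom_lens above 0.65 m/s and contact force between the fingers and zoom_lens below 0.05 N) or (linear speed of prime_lens above 0.65 m/s and contact force between the fingers and prime_lens below 0.05 N) or (linear speed of splitter_cube above 0.65 m/s and contact force between the fingers and splitter_cube below 0.05 N) or (linear speed of camera above 0.65 m/s and contact force between the fingers and camera below 0.05 N)).
It fails at once if the dropper bottle is knocked or shifted by more than 15 mm (distance of dropper_bottle_center from where it was at the start of the episode above 0.015 m).
It fails at once if the air blower is knocked or shifted by more than 15 mm (distance of blower_center from where it was at the start of the episode above 0.015 m).
It also fails if it takes over 109 s, if anything falls off the work surface, if the arm or the gripper's body presses on something with over 40 N, if the wrist force passes 120 N, or if a joint passes its speed limit or range.

## Robot

A 6-joint arm with a two-finger parallel gripper is mounted at the origin on the work surface. World frame = base frame: x ahead of the robot, y to its left, z up, the work surface at z = 0. Lengths are in mm, angles in rad, forces in N, time in s.
With the tool pointing down it reaches from about 325 to 1000 mm from the base axis. Payload 5.1 kg.
Tool frame: the origin (TCP) lies at the very end of the fingers, on their centre line; the grasp point (between the pads) lies 19 mm behind it (ctrl.hold_point_z is the distance from the TCP to the grasp point, in mm); z points along the fingers, x is the direction in which the jaws open and shut, and the axes are right-handed (so a half turn about z gives the same grasp; the last joint's range is limited). The gripper opens to 85 mm and grips with 20 to 120 N. Pads are 22 mm wide; open, the fingers measure 114 mm over their backs; the gripper's body (76 mm by 85 mm) begins 54 mm behind the grasp point. The pads swing forward as they close: fully open they stand 13 mm farther back than shut.
Start: joints at [-1.198, 0.124, 1.65, -0, 1.367, -0.083], TCP at [286.085, -583.644, 231.322] pointing down, gripper open.
Joint ranges: [-2.61, 2.61], [-1.02, 2.33], [0.03, 2.71], [-1.35, 4.49], [0.32, 2.68], [-2.91, 2.91]. Speed limits (rad/s): [2.57, 2.57, 3.14, 3.14, 3.14, 3.14].

## Interface

Orientations are given as a unit quaternion [w, x, y, z].
In Python, from rig import ctrl, optics gives the robot as it stands. Calls block until the motion is done:
- ctrl.move_to(position, orientation): joint-space move of the TCP to a pose.
- ctrl.movel(position, rot=None, v=150, f_stop=None): straight line of the TCP; rot=None keeps the orientation; v is the mean speed in mm/s. With f_stop (N) it stops when the force on the tool has changed by that much, and returns True; else False.
- ctrl.move_j(angles): joint-space move.
- ctrl.command_gripper(opening, strength=None): opening from 0.0 (shut) to 1.0 (fully open); strength is the grip in N (None keeps the last); returns when the fingers have stopped.
- ctrl.dwell(seconds).
- ctrl.ik(position, orientation): joint angles nearest the present ones, or None.
- optics.camera(name): name is "scene" or "side" or "wrist"; returns a dict with "color" (480x640x3 uint8, red, green, blue), "fx", "fy", "cx", "cy" (pixels), "rvec" (rotation vector, rad) and "tvec" (3), from world to camera coordinates, as OpenCV has them; the wrist camera has in their place "mount" (4x4, takes a point from camera to tool coordinates, whose origin is the TCP and whose axes are the tool frame's). Camera axes: x right, y down, z forward; pixel columns grow to the right and rows downward; lengths in mm; the calibration is good to about 2 mm. A picture is of the moment at which its call begins: read the wrist's pose just before it. There is no depth.
A pose or a line that the arm cannot do raises ctrl.Unreachable and nothing moves.
- ctrl.finish_job(): hands the job in, once; it reports no verdict.
Readings, each from a call of its own:
- ctrl.read_t(): time.
- ctrl.read_q(): joint angles.
- ctrl.read_joint_vel(): joint speeds.
- ctrl.read_joint_efforts(): joint torques, N m.
- ctrl.read_tcp_pos(): TCP position.
- ctrl.read_tool_rot(): TCP orientation.
- ctrl.read_contact_force(): force on the tool from outside, world axes, zero at the start.
- ctrl.read_moment(): the same for the moment, N m.
- ctrl.read_finger_gap(): opening from 0.0 (shut) to 1.0 (fully open).
Only numpy, scipy, OpenCV 4.12 (cv2) and the standard library are available. Lean on these libraries where they do the work, as an engineer would, in place of code of your own. Each camera call takes 0.05 s, during which the arm holds its last target. There are 200 camera calls.

## Working session

There is one attempt and no reset: what is moved stays moved. The work goes in short steps, each a Python script; the robot and the scene stay as the last script left them, time stands still between calls to the robot, and variables do not carry over. Pictures are saved under pics/ and viewed, about 12 in all and at most 16, crops included, and the job is handed in when it is done.

```bash
ls; mkdir -p pics
python3 - <<'E'
from rig import ctrl, optics
import cv2,pickle
d={}
for n in("scene","side","wrist"):
    c=optics.camera(n); d[n]=c; cv2.imwrite(f"pics/{n}0.png",c["color"][:,:,::-1])
    print(n,c["fx"],c["cx"],c.get("rvec"),c.get("tvec"),c.get("mount"))
    if n!="wrist":
        import numpy as np
        R=cv2.Rodrigues(np.array(c["rvec"],float))[0]; print(-R.T@np.array(c["tvec"]).ravel())
pickle.dump(d,open("d0.pkl","wb"))
print(ctrl.read_t(),ctrl.read_tool_rot(),ctrl.hold_point_z)
E
```

```text
pics
scene 616.3438283176455 308.84156947941926 [ 1.7341738   1.99648363 -0.66915786] [  75.97463214 -385.50987949 1616.60377304] None
[1274.97966101  110.1879804  1063.05373519]
side 441.192859080625 326.7074371868365 [ 0.54939145 -2.66099969  1.21960558] [503.48591109 179.47099735 706.15839117] None
[301.01455762 582.94568228 594.92196344]
wrist 341.3953539277014 312.72810195061766 None None [[ 9.99999313e-01  1.17151582e-03 -3.72768163e-05  8.85111242e-01]
 [-1.11475084e-03  9.60409573e-01  2.78589679e-01 -7.10276589e+01]
 [ 3.62173228e-04 -2.78589446e-01  9.60410219e-01 -1.42051998e+02]
 [ 0.00000000e+00  0.00000000e+00  0.00000000e+00  1.00000000e+00]]
0.15 [-4.87085123e-04  8.48587078e-01 -5.29055099e-01 -6.61215480e-04] 18.700000000000003
```

View pics/scene0.png

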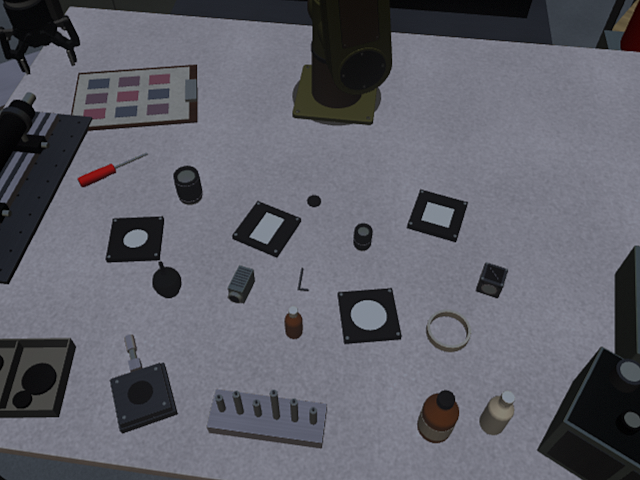

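View pics/side0.png

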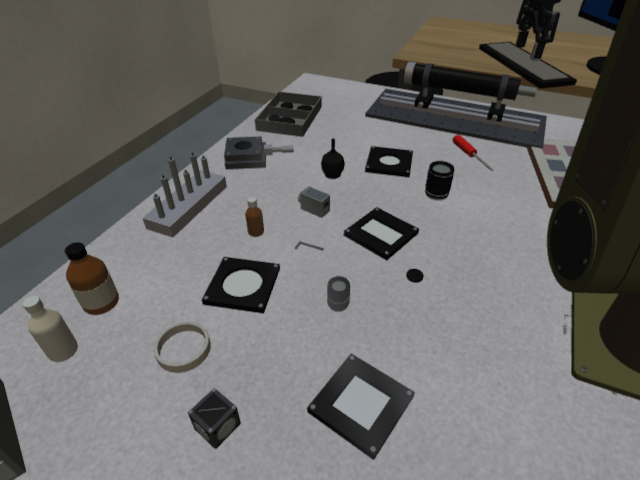

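Scene view: nests at (136,239) small round, (267,228) oblong, (438,214) square and (369,315) large round. Optics: zoom (187,183), prime (363,236), cube (492,280) and camera (241,284). Bottle at (293,322), blower at (167,280). The side view shows the same layout, so I'll get coarse positions from both.

```bash
cat > h.py <<'E'
import numpy as np,cv2
from scipy.spatial.transform import Rotation as Rot
def q2R(q): return Rot.from_quat([q[1],q[2],q[3],q[0]]).as_matrix()
def cam(c,tcp=None,rot=None):
    """-> camera centre, R cam->world"""
    if c.get("mount") is not None:
        M=np.array(c["mount"]); R=q2R(rot); return np.array(tcp)+R@M[:3,3], R@M[:3,:3]
    R=cv2.Rodrigues(np.array(c["rvec"],float))[0]; return -R.T@np.array(c["tvec"]).ravel(), R.T
def ray(c,px,z,P=None):
    C,R=P or cam(c)
    px=np.atleast_2d(np.array(px,float))
    d=np.c_[(px[:,0]-c["cx"])/c["fx"],(px[:,1]-c["cy"])/c["fy"],np.ones(len(px))]@R.T
    return C+d*((z-C[2])/d[:,2])[:,None]
def proj(c,X,P=None):
    C,R=P or cam(c); v=(np.atleast_2d(X)-C)@R
    return np.c_[c["fx"]*v[:,0]/v[:,2]+c["cx"],c["fy"]*v[:,1]/v[:,2]+c["cy"]]
E
python3 - <<'E'
from h import *
import pickle
d=pickle.load(open("d0.pkl","rb"))
pts={"zoom":(72,(185,173),(441,170)),"prime":(52,(363,229),(339,285)),"cube":(46,(494,271),(214,405)),"cam":(44,(243,276),(314,193)),
"bottle":(42,(293,325),(255,219)),"blower":(27,(167,282),(333,164))}
for n,(z,a,b) in pts.items(): print(n,ray(d["scene"],a,z)[0].round()[:2],ray(d["side"],b,z)[0].round()[:2])
for n in("scene","side"):
    hsv=cv2.cvtColor(d[n]["color"],cv2.COLOR_RGB2HSV); g=d[n]["color"].min(2)
    for t in (170,):
        m=(g>t).astype(np.uint8); k,l,s,c=cv2.connectedComponentsWithStats(m)
        for i in range(1,k):
            if 100<s[i,4]<5000: print(n,s[i],c[i].round(1),ray(d[n],c[i],5)[0].round(1)[:2])
E
```

```text
zoom [ 391. -295.] [ 394. -275.]
prime [477. 105.] [478. 113.]
cube [542. 373.] [550. 371.]
cam [ 622. -120.] [ 630. -121.]
bottle [716.  -4.] [702.   5.]
blower [ 646. -272.] [ 648. -271.]
```

```bash
cat >> h.py <<'E'
def down(yaw):
    "tool pointing down, tool x at world angle yaw (rad)"
    return np.array([0,np.cos(yaw/2),np.sin(yaw/2),0])
def wshot(name):
    from rig import ctrl,optics
    import pickle
    p,r=ctrl.read_tcp_pos(),ctrl.read_tool_rot(); c=optics.camera("wrist")
    cv2.imwrite(f"pics/{name}.png",c["color"][:,:,::-1]); P=cam(c,p,r); pickle.dump((c,P),open(f"{name}.pkl","wb"))
    return c,P
E
python3 - <<'E'
from h import *
from rig import ctrl
for n,p in(("w1",(510,-150,280)),("w2",(510,220,280))):
    ctrl.move_to(list(p),list(down(0))); wshot(n); print(ctrl.read_tcp_pos(),ctrl.read_q(),ctrl.read_t())
E
```

```text
[ 509.86749687 -150.87186099  279.80525764] [-3.88578656e-01 -1.66077375e-01  1.85452085e+00 -1.78713679e-04
  1.45343699e+00 -3.86983516e-01] 1.9833
[510.42127037 218.92960725 279.98338325] [ 3.08702292e-01 -1.11752375e-01  1.80553824e+00 -3.54668452e-04
  1.44783182e+00  3.10401306e-01] 3.4167
```

View pics/w1.png

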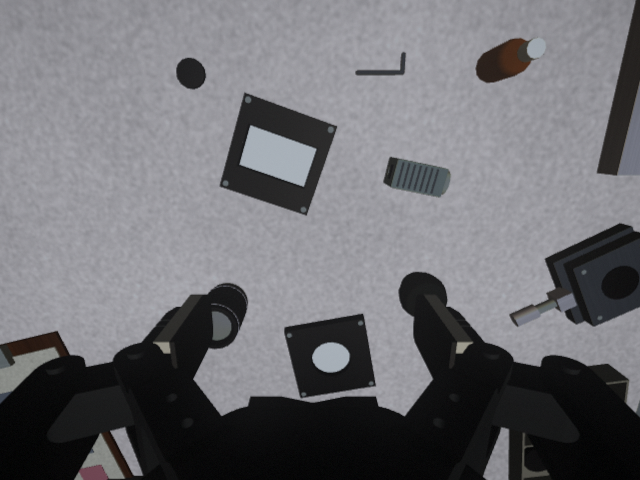

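View pics/w2.png

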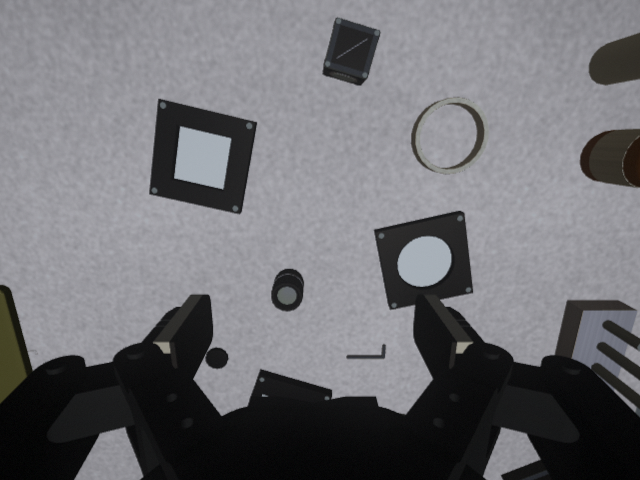

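w1: oblong nest (278,155), camera (417,177), small round nest (331,358), zoom lens (215,320) half hidden, blower (422,295), bottle (510,60). w2: square nest (203,158), cube (352,47), large round nest (425,262), prime lens (287,290). I'll turn these into positions and compare them with the other views.

Run:
```python
from h import *
import pickle
W={n:pickle.load(open(n+".pkl","rb")) for n in("w1","w2")}
nests={"cam_n":("w1",[(248,100),(331,129),(304,210),(225,183)]),"prime_n":("w1",[(290,334),(361,322),(371,383),(304,394)]),
"cube_n":("w2",[(163,105),(250,126),(236,209),(154,190)]),"zoom_n":("w2",[(381,236),(460,217),(467,291),(393,306)])}
d=pickle.load(open("d0.pkl","rb"))
for n,(w,p) in nests.items():
    X=ray(W[w][0],p,13,W[w][1])[:,:2]; e=np.roll(X,-1,0)-X
    print(n,X.mean(0).round(1),np.linalg.norm(e,axis=1).round(1),np.degrees(np.arctan2(e[:,1],e[:,0])).round(1))
for w in W:
    c,P=W[w]; m=cv2.inRange(c["color"].min(2),150,255); k,l,s,ce=cv2.connectedComponentsWithStats(m)
    print(w,c["color"][155,278] if w=="w1" else c["color"][158,203])
    for i in range(1,k):
        if s[i,4]>500:
            cn=max(cv2.findContours((l==i).astype(np.uint8),0,2)[0],key=len)[:,0]
            X=ray(c,cn,5,P)[:,:2].astype(np.float32); print(ce[i].round(),cv2.minAreaRect(X))
pts={"zoom":("w1",72,(212,327)),"cube":("w2",46,(352,47)),"cam":("w1",44,(417,178)),"prime":("w2",52,(287,296))}
for n,(w,z,p) in pts.items(): print(n,ray(W[w][0],p,z,W[w][1])[0].round(1))
print("bottle",ray(W["w1"][0],(537,48),85,W["w1"][1])[0],"blow",ray(W["w1"][0],(423,296),27,W["w1"][1])[0])
cu=ray(W["w2"][0],[(338,21),(378,31),(365,75),(326,64)],46,W["w2"][1])[:,:2]; print(cu.round(),cu.mean(0))
for w,(y0,y1,x0,x1) in(("w1",(145,205,375,460)),("w2",(5,95,310,395))):
    cv2.imwrite(f"pics/crop_{w}.png",cv2.resize(W[w][0]["color"][y0:y1,x0:x1,::-1],None,fx=5,fy=5,interpolation=2))
a,b=[cv2.imread(f"pics/crop_{w}.png") for w in W]
o=np.zeros((800,450,3),np.uint8); o[:300,:425]=a; o[310:760,:425]=b; o=o[:760]; cv2.imwrite("pics/crops.png",cv2.resize(o,None,fx=.78,fy=.78))
```

```text
cam_n [ 468.9 -100.7] [98.1 99.1 99.4 97.6] [ -18.3 -108.5  160.8   70.7]
prime_n [ 536.5 -374.4] [97.4 98.9 97.2 99.5] [  10.8  -79.5 -168.9  100.6]
cube_n [380.4 266.9] [98.9 98.5 99.5 97.9] [ -13.1 -102.9  166.6   76.7]
zoom_n [654.4 136.6] [ 98.5 101.1  97.7  98.7] [  14.2  -78.  -167.2  102.4]
w1 [168 176 185]
[302. 201.] ((492.9669189453125, -207.33285522460938), (535.8798828125, 822.0453491210938), 89.98299407958984)
[277. 156.] ((468.28338623046875, -100.2300033569336), (46.04851150512695, 80.29251098632812), 70.9684829711914)
[330. 357.] ((535.2293701171875, -376.5768737792969), (47.84568405151367, 47.360511779785156), 41.853702545166016)
w2 [167 175 184]
[307. 208.] ((513.101318359375, 168.80093383789062), (531.8911743164062, 824.5092163085938), 87.91309356689453)
[85. 67.] ((258.26708984375, 360.387939453125), (37.99959182739258, 63.15679168701172), 59.046024322509766)
[447. 136.] ((668.6676025390625, 292.49700927734375), (64.43940734863281, 69.08563995361328), 8.666595458984375)
[202. 157.] ((379.08465576171875, 267.4380187988281), (59.646854400634766, 58.735107421875), 77.0754623413086)
[424. 261.] ((655.410400390625, 136.64825439453125), (66.1567153930664, 67.81272888183594), 89.99092864990234)
zoom [ 394.2 -288.9   72. ]
cube [549.8 376.5  46. ]
cam [ 624.8 -121.6   44. ]
prime [480.5 110.4  52. ]
bottle [708.87737403  -3.32176092  85.        ] blow [ 650.11992016 -271.52946724   27.        ]
[[536. 399.]
 [575. 390.]
 [564. 351.]
 [524. 361.]] [549.58080844 375.4970074 ]
```

View pics/crops.png

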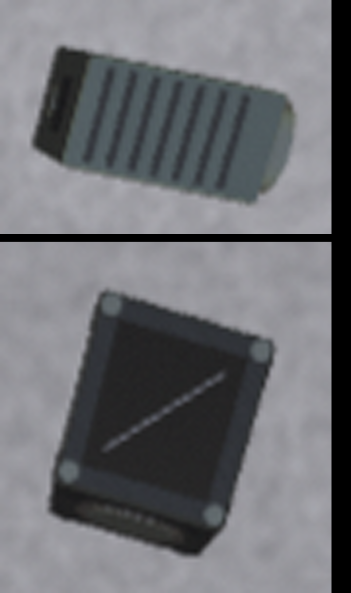

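Crops: camera top face has corners near (400,159), (447,169), (439,196), (392,187) with its mount to the right. Cube top corners are near (336,18), (380,31), (365,78), (325,66). All views agree to within a few mm except for the half-hidden zoom lens, so I'll hover over each optic and check.

Run:
```python
from h import *
from rig import ctrl
import pickle
W={n:pickle.load(open(n+".pkl","rb")) for n in("w1","w2")}
ax=lambda X:(X[1]-X[0]+X[2]-X[3])
X=ray(W["w1"][0],[(399.9,159.1),(447.3,168.6),(438.6,196.3),(391.9,187.3)],44,W["w1"][1])[:,:2]
a=ax(X); ca=np.arctan2(a[1],a[0]); cc=X.mean(0)+4*np.array([np.cos(ca),np.sin(ca)]); print("cam",cc,np.degrees(ca),np.linalg.norm(np.roll(X,-1,0)-X,axis=1))
X=ray(W["w2"][0],[(336.2,17.8),(379.7,30.6),(365.1,78.1),(324.6,66)],46,W["w2"][1])[:,:2]
a=ax(X); ua=np.arctan2(a[1],a[0]); print("cube",X.mean(0),np.degrees(ua),np.linalg.norm(np.roll(X,-1,0)-X,axis=1))
G={"cube":(X.mean(0),ua,46),"prime":(np.array([480.,110]),0.2,52),"cam":(cc,ca+np.pi/2,44),"zoom":(np.array([394.,-287]),-.6,72)}
pickle.dump(G,open("G.pkl","wb"))
tiles=[]
for n,(p,yaw,h) in G.items():
    ctrl.move_to([p[0],p[1],170],list(down(yaw))); c,P=wshot("hov_"+n)
    im=c["color"][:,:,::-1].copy(); u=proj(c,[p[0],p[1],h],P)[0]; cv2.drawMarker(im,tuple(int(round(v)) for v in u),(0,0,255),0,8,1)
    x0,y0=int(u[0])-100,int(u[1])-75; tiles.append(cv2.resize(im[y0:y0+150,x0:x0+200],None,fx=2,fy=2)); print(n,x0,y0,u,ctrl.read_t(),ctrl.read_tcp_pos())
cv2.imwrite("pics/hov.png",np.vstack([np.hstack(tiles[:2]),np.hstack(tiles[2:])]))
```

```text
cam [ 631.44984396 -122.38948455] -10.851852318400919 [53.25397977 30.96310865 53.55358312 31.11812712]
cube [549.25242783 375.09342484] -14.764778881977566 [43.99502796 44.21709944 42.46467025 43.63950338]
cube 210 154 [310.58838481 229.05398738] 4.2667 [550.28566694 374.1998278  171.65794809]
prime 210 156 [310.88848756 231.1915787 ] 5.3833 [480.67542831 110.39776759 170.88673359]
cam 212 154 [312.13728152 229.26143319] 6.8333 [ 631.47818388 -121.46634383  169.92300895]
zoom 211 164 [311.09324742 239.89070386] 8.2417 [ 394.55365297 -286.75096322  170.26878539]
```

View pics/hov.png

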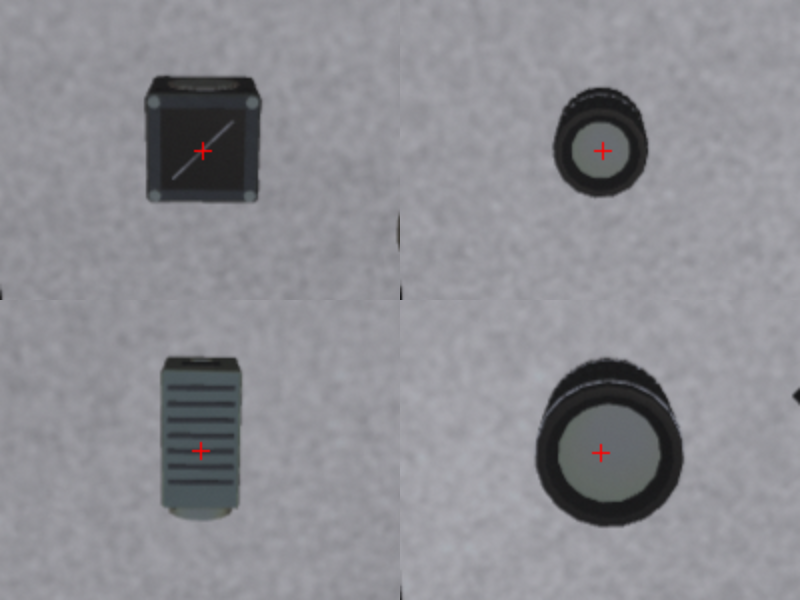

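The hover tiles show cube, prime and camera centred under their marks within about 2 mm and square to the jaws. The zoom centre is at tile (609,453) against its mark at (601,453), so it needs 2.8 mm along tool x. I'll start with the zoom lens.

```bash
cat > pp.py <<'E'
from h import *
from rig import ctrl
def pick(p,yaw,h,grip):
    q=list(down(yaw)); ctrl.move_to([p[0],p[1],150],q) 
    ctrl.movel([p[0],p[1],h],q,v=120); ctrl.command_gripper(0.0,grip)
    print("gap mm",85*ctrl.read_finger_gap(),"tcp",np.round(ctrl.read_tcp_pos(),1),"t",ctrl.read_t())
    ctrl.movel([p[0],p[1],h+130],q,v=150); ctrl.dwell(.15)
    print("lift F",np.round(ctrl.read_contact_force(),2),"gap",85*ctrl.read_finger_gap())
def place(p,yaw,h,opening=1.0):
    q=list(down(yaw)); ctrl.move_to([p[0],p[1],h+130],q); ctrl.movel([p[0],p[1],h+5+12],q,v=150); ctrl.dwell(.3)
    s=ctrl.movel([p[0],p[1],h+5-3],q,v=20,f_stop=3)
    print("contact",s,"tcp",np.round(ctrl.read_tcp_pos(),1),"want z",h+5,"gap",85*ctrl.read_finger_gap())
def release(opening=1.0):
    ctrl.command_gripper(opening); x=ctrl.read_tcp_pos(); ctrl.movel([x[0],x[1],x[2]+130],v=150)
    print("released t",ctrl.read_t(),"gap",85*ctrl.read_finger_gap())
E
python3 - <<'E'
from pp import *
pick((396.3,-288.6),-.6,22,40)
place((654.8,136.6),0.2,22)
wshot("zoom_pl")
E
```

```text
gap mm 54.999156835088705 tcp [ 396.6 -288.9   22.8] t 10.0917
lift F [-0.33 -0.43 -4.74] gap 55.23163341051544
contact True tcp [654.7 136.6  27.9] want z 27 gap 55.13899096603261
```

View pics/zoom_pl.png

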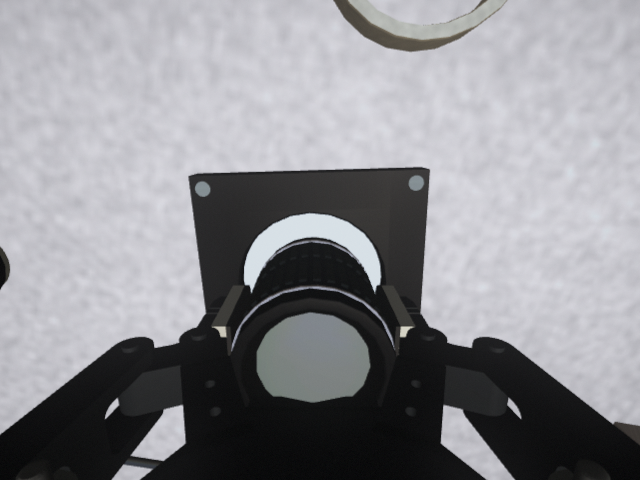

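The wrist view shows the zoom lens centred in the white floor, with rims at columns 245 and 382. Its height is +5.1 mm over the pick, so it rests on the floor. Releasing it and going on with the prime lens.

Run:
```python
from pp import *
release(); wshot("zoom_done")
pick((480.3,110),.2,15,30)
place((536.2,-375),-.5,15)
wshot("prime_pl")
```

```text
released t 16.3167 gap 85.17423991531808
gap mm 37.12462924109169 tcp [480.6 110.   15.5] t 18.875
lift F [ 0.11 -0.62 -1.76] gap 37.05665175586269
contact True tcp [ 536.1 -374.9   20.6] want z 20 gap 37.008925542166445
```

```bash
python3 -c "
import cv2,numpy as np
cv2.imwrite('pics/m1.png',np.hstack([cv2.resize(cv2.imread('pics/%s.png'%n)[100:440,120:520],None,fx=1,fy=1) for n in('zoom_done','prime_pl')]))"
```

```text
(no output)
```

View pics/m1.png

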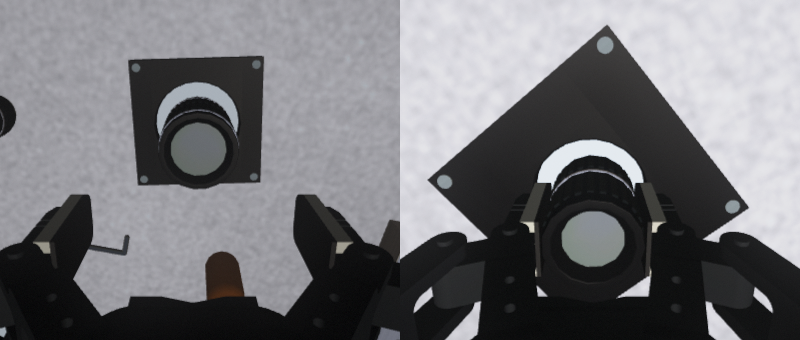

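Left tile: the zoom lens stands in its nest, with its glass at (198,149) and the nest screws symmetric around it. Right tile: the prime lens sits centred in the white ring, from 537 to 645. Contact came at +5.1 mm over the pick. Next are the camera and cube.

```bash
python3 - <<'E'
from pp import *
import pickle
G=pickle.load(open("G.pkl","rb"))
release(); wshot("prime_done")
p,y,_=G["cam"]
pick(p,y,13,30)
place((468.9,-100.7),np.radians(-18.7+90),13)
wshot("cam_pl"); print(ctrl.read_contact_force())
E
python3 -c "
import cv2,numpy as np
cv2.imwrite('pics/m2.png',np.hstack([cv2.imread('pics/%s.png'%n)[100:440,120:520] for n in('prime_done','cam_pl')]))"
```

```text
released t 25.1917 gap 84.97780488696561
gap mm 31.555359820466663 tcp [ 631.8 -122.4   13.4] t 28.3833
lift F [-0.33  0.6  -2.37] gap 31.332851132771165
contact True tcp [ 468.8 -100.7   18.4] want z 18 gap 31.64111167034465
[-1.00305024  0.60171278  3.23600916]
```

View pics/m2.png

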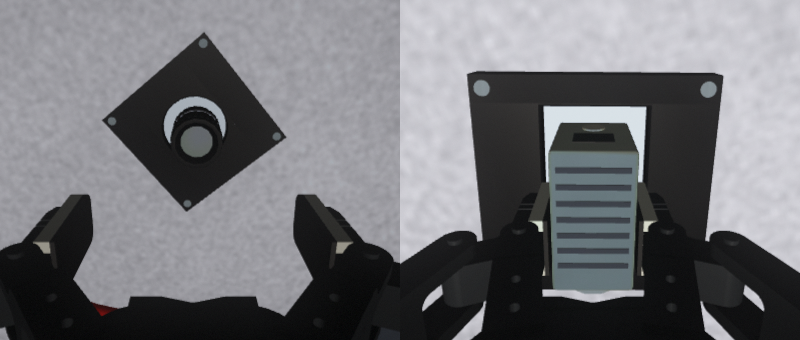

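Left tile: the prime lens stands in its nest, glass at (197,140) with the screws symmetric. Right tile: the camera lies inside the oblong cut-out, walls at 543 and 648 and body at 548–640, and contact came at +5.0 mm. Releasing it and doing the cube.

```bash
python3 - <<'E'
from pp import *
import pickle
G=pickle.load(open("G.pkl","rb"))
release(); wshot("cam_done")
p,y,_=G["cube"]
pick(p,y,14,30)
place((380.2,267.1),np.radians(-13.2),14)
wshot("cube_pl")
E
python3 -c "
import cv2,numpy as np
cv2.imwrite('pics/m3.png',np.hstack([cv2.imread('pics/%s.png'%n)[100:440,120:520] for n in('cam_done','cube_pl')]))"
```

```text
released t 33.675 gap 85.01569716565774
gap mm 45.08589696394721 tcp [549.6 375.4  14.7] t 37.475
lift F [-0.1  -0.54 -2.45] gap 45.65536474053374
contact True tcp [380.2 267.1  19.7] want z 19 gap 45.26494666623374
```

View pics/m3.png

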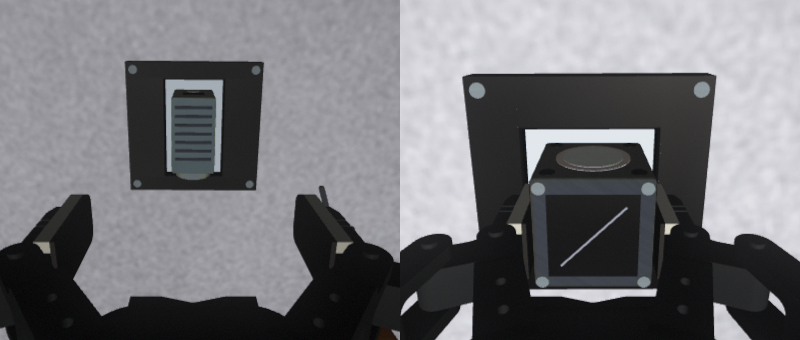

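Left tile: the camera lies flat in its oblong nest. Right tile: the cube sits square between the cut-out's walls at 522 and 660, on the floor at +5.0 mm. I'll release it, back off and do the final check.

Run:
```python
from pp import *
from rig import optics
import pickle
release(); wshot("cube_done")
ctrl.move_to([400,267,300],list(down(0)))
d=pickle.load(open("d0.pkl","rb")); a=d["scene"]; b=optics.camera("scene")
cv2.imwrite("pics/fin.png",np.hstack([b["color"][130:400,90:530,::-1],cv2.imread("pics/cube_done.png")[100:370,150:500]]))
x=[]
for box in((310,345,270,310),(260,302,150,186)):   # bottle, blower before/after
    r0,r1,c0,c1=box; A=a["color"][r0:r1,c0:c1].astype(int); B=b["color"][r0:r1,c0:c1].astype(int); print("mean abs change",abs(A-B).mean())
def L(n): return pickle.load(open(n+".pkl","rb"))
for n,px,z in(("zoom_done",(318,249),77),("prime_done",(317,240),57),("cam_done",(313.5,236),49)):
    c,P=L(n); print(n,ray(c,px,z,P)[0].round(1))
print(ctrl.read_contact_force(),ctrl.read_t())
```

```text
released t 42.775 gap 85.08039101850362
mean abs change 0.6723809523809524
mean abs change 0.7321428571428571
zoom_done [655.3 136.   77. ]
prime_done [ 538.3 -373.6   57. ]
cam_done [464.4 -98.9  49. ]
[ 0.15681413  0.46868539 -0.54365659] 43.5333
```

View pics/fin.png

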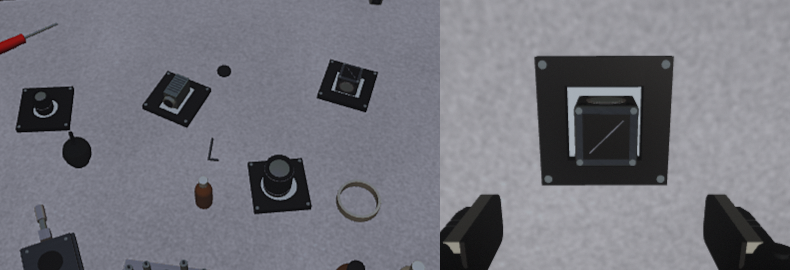

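All four are seated within about 3 mm. The camera's reading is of its body centre, and adding the 4 mm mount offset gives about (468,-100). The bottle and blower pixels are unchanged. Handing in.

```bash
python3 -c "
from rig import ctrl
ctrl.finish_job(); print(ctrl.read_t())"
```

```text
the job is handed in; nothing more can be done
the job is handed in; nothing more can be done
```

I put the two lenses, the beam-splitter cube and the camera each into its matching nest and handed the job in at about 43.5 s of the 109 s allowed. No verdict was reported.

- **Set-down:** each optic was lowered at 20 mm/s until it touched. Contact came about 5 mm above its pick height each time, which is the height of the cut-out's floor.
- **Position:** close views after release put the large lens within about 1 mm of its nest centre, the small lens about 2.5 mm and the camera about 1 mm. I judged the cube only by eye: it sits square inside its cut-out.
- **Camera reading:** the raw figure was about 5 mm off because I had measured the body's centre. Adding the 4 mm offset for the lens mount brings it to about 1 mm.
- **Bottle and blower:** their pixels in the scene picture barely changed between start and end, so they have not moved.
- **Disagreement early on:** the first two views of the large lens differed by about 20 mm. I settled that with a close look before gripping it, and no checks failed after that.

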